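# Hook the trapped drift out of the machine bed and shut the guard

## Task

The orange drift has slid down one of the two narrow slots of the blue machine bed: use the hooked pick to drag it right out of the slot into the bed's catch tray, without touching the drift with the gripper and leaving the black stop bar where it is in the other slot. Once it is out, put the pick back on its wooden rest and lower the clear guard gently until it is fully shut over the slots. Do not disturb the other things on the bench.

Things in the scene. Friction and masses are not known exactly. Their poses are not given: they have to be found in the camera images.
- bed: Blue machine bed, fixed; origin on the bench under its slotted block's centre, x along the slots. Block: x and y -85..85, -55..55 mm, top 52 mm high. Two open-topped slots at y = +24 and -24 mm, each 18 mm wide, floor 12 mm above the bench, from the open end at x = -85 to a closed end at x = +75. A gear motor 55 mm high is on its -y flank (y to -95, x -50..75).
- tray_mid (a point): Centre of the catch tray's floor, at the bed's x = -160 mm, 8 mm above the bench; axes as the bed's. The tray joins the slots' open ends; inside it spans the bed's x -234 to -85 and y -49 to +49 mm; rims 22 mm above the bench.
- drift_mid (a point): Orange drift lying along the bed's x in either slot: 80 mm long (x), 14 mm wide, 12 mm high, with a head 16 mm long, 20 mm high at its +x end, facing the slot's closed end, with at least 28 mm of free slot behind it. About 0.11 kg. This point: mid-length, mid-width, 6 mm above its underside.
- stop_mid (a point): Black stop bar lying in the other slot: 65 x 14 x 18 mm. This point is its centre. It stays there.
- pick_mid (a point): Hooked pick: centre of its green handle, 90 mm (x) x 18 x 18 mm. An 8 mm steel shaft goes on from the handle's +x end along its axis to 155 mm from this point, then bends straight down (-z): the hook, 8 mm thick, tip 60 mm below the axis. About 0.15 kg, centre of mass 12 mm ahead (+x). It lies on its rest, level, hook hanging down.
- rest_seat (a point): Where the handle's centre belongs on the fixed wooden rest, 90 mm above the bench; x along the handle, as the pick's x. Two forks at x = +36 and -36 mm (10 mm thick, 48 mm wide) hold the handle between prongs 24 mm apart, tops 99 mm above the bench; between the forks it is open down to the 10 mm high base (120 x 70 mm).
- guard (a joint): Angle of the clear, yellow-framed guard on the bed: 0 = shut, lying flat on the block; grows as it opens upward, to 1.6 rad. Starts open at 1.2 to 1.5. A stiff hinge: it stays where it is left, and some 2 to 4 N near its free edge moves it.
- guard_hinge (a point): Middle of the guard's hinge axis (along the bed's y), 56 mm above the bench, at the bed's x = +92 mm; axes as the bed's. Shut, the guard reaches 175 mm from here towards the bed's -x; 110 mm wide, 6 mm thick (3 either side of the axis); a yellow rib crosses its outer (upper) face 163 to 175 mm from the hinge, to 14 mm above the axis.
- oil: Bystander: yellow bottle with a red cap, 60 mm diameter, 170 mm high; origin under its centre.
- ring_a: Bystander: orange ring, 100 mm diameter, 20 mm high; origin under its centre.
- ring_b: Bystander: orange ring, 100 mm diameter, 20 mm high; origin under its centre.
- screwdriver: Bystander: screwdriver lying along its x, about 200 mm long; origin at the bench under its middle.
- wrench: Bystander: wrench lying along its x, about 170 mm long; origin at the bench under its middle.
- jar: Bystander: amber jar, 70 mm diameter, 80 mm high; origin under its centre.
- cup: Bystander: blue cup, 76 mm diameter, 90 mm high; origin under its centre.
- brush: Bystander: brush lying along its x, about 200 mm long; origin at the bench under its middle.
Things that resemble listed ones, but are neither listed nor needed, are in the scene too. Of the things that look like the part that bears rest_seat, take the one that is farthest to the robot's right at the start.

How it is judged:
By the outcome, as a careful person would: the job done as asked, in the order asked, and still so for the second after the job is handed in, with the robot touching nothing.
It also fails if it takes over 69 s, if anything falls off the work surface, if the arm or the gripper's body presses on something with over 40 N, if the wrist force passes 120 N, or if a joint passes its speed limit or range.

## Robot

A 7-joint arm with a two-finger parallel gripper is mounted at the origin on the work surface. World frame = base frame: x ahead of the robot, y to its left, z up, the work surface at z = 0. Lengths are in m, angles in rad, forces in N, time in s.
With the tool pointing down it reaches from about 0.35 to 0.9 m from the base axis. Payload 8.1 kg.
Tool frame: the origin (TCP) lies at the centre of the arm's flange, where the gripper is bolted on; the fingertips stand 178 mm ahead of it and the grasp point (between the pads) lies 159 mm ahead of it; z points along the fingers, y is the line along which they close (so a half turn about z gives the same grasp; the last joint's range is limited). The gripper opens to 92 mm and grips with 3 to 60 N. Pads are 19 mm wide; open, the fingers measure 130 mm over their backs; the gripper's body (75 mm by 190 mm) begins 47 mm behind the grasp point.
Start: joints at [1.153, 0.434, 0.025, 1.573, -0.012, 1.134, -0.075], TCP at [0.193, -0.594, 0.405] pointing down, gripper open.
Joint ranges: [-2.62, 2.62], [-0.44, 2.09], [-1.27, 1.32], [0.08, 2.57], [-1.32, 4.46], [0.12, 2], [-2.74, 2.74]. Speed limits (rad/s): [2.22, 2.22, 3.01, 3.01, 3.14, 3.14, 3.14].

## Interface

Orientations are given as a rotation vector (axis times angle).
In Python, from cell import arm gives the robot as it stands. The module is installed in compiled form; this text tells all that it offers.
- The arm moves only by the shell command python3 -m inch 'ROWS' [FORCE]. ROWS is text: rows parted by semicolons, each of 5 numbers parted by spaces: the shift along the tool's x, y, z in m, then the turn about the tool's z in rad, then the finger opening in m, from 0 to 0.0918. In form: x y z roll fingers; .... A call has 1 to 5 rows; each row is the pose to reach, as a shift and turn from the pose commanded when the call began, along the tool's axes at that moment; what a row does not reach only later rows make up. A row lasts 1/10 s, in which the tool goes at most 50 mm and 8.59 degrees, less where a joint would pass 70% of its speed; a pose out of reach is approached as far as the arm can. A call with a gripper value outside its range is refused whole. The fingers move at their own pace and stop on an object; FORCE is the grip in N (left out, the last holds). Time passes only in rows, so rows that repeat a pose let the fingers close. It gives the time, the measured TCP pose, the force, the opening and the grip force at its end, in the units of the state.
- arm.observe(): the state, without advancing time (a new reading comes with each control period).
- arm.get_image(name): name is "scene" or "top" or "wrist"; returns the picture (420x560x3 uint8, red, green, blue); there is no depth.
- arm.get_calibration(name): a dict with "intrinsics" (3x3 intrinsics, pixels), "pose" (4x4, takes a point from camera to world coordinates). Camera axes: x right, y up, looking along -z (the intrinsics and any distortion apply to the point x, -y, -z); pixel columns grow to the right and rows downward; lengths in m; the calibration is good to about 2 mm. A picture is of the moment at which its call begins: read the wrist's pose just before it. get_calibration takes no time and is no camera call; for the wrist camera it gives the pose at the moment of the call.
- arm.sign_off(): hands the job in; it is judged then, once.
Trained networks look in the newest picture that a camera, given by its name, has taken for a name from the list of things; names that differ only in an ending like _2 or _b are one class to them, and where a whole thing is asked for, a point or a joint stands for the part that bears it (a point fixed in the world has none). Each returns a list of dicts, best first, with "conf" (0 to 1); they miss things now and then, are a little off and sometimes report something else, mostly with a low value. They report only what shows in the picture. A call takes as long as a camera call. They do not tell look-alikes from the thing itself.
- arm.look_for(camera, query): "point" ([row, column] in pixels, amid what is visible of it).
- arm.silhouettes(camera, query): "region" (420x560 bool, what is visible of it) and "point" ([row, column] in pixels, amid what is visible of it).
- arm.place_of(camera, query): "point" ([row, column] in pixels: a listed point, or the origin of a listed thing).
The state is a dict: "clock": time; "joints": joint angles; "dq": joint speeds; "joint_efforts": joint torques, N m; "position": TCP position; "ee_rot": TCP orientation; "force": force on the tool from outside, world axes, zero at the start; "ft_torque": the same for the moment, N m; "width": opening from 0.0 (shut) to 1.0 (fully open); "gripper_force": force on a finger pad.
Only numpy, scipy, OpenCV 4.12 (cv2) and the standard library are available. Lean on these libraries where they do the work, as an engineer would, in place of code of your own. Each camera call takes 0.05 s, during which the arm holds its last target. There are 200 camera calls.

## Working session

There is one attempt and no reset: what is moved stays moved. The work goes in short steps, Python scripts to look and compute and a shell command to move; the robot and the scene stay as the last step left them, time stands still between calls to the robot, and variables do not carry over. Pictures are saved under pics/ and viewed, at most 12 in all, crops included, and the job is handed in when it is done.

```bash
mkdir -p pics
cat > h.py <<'E'
import numpy as np, cv2
from cell import arm
from scipy.spatial.transform import Rotation as R
def ray(cam,p):
    c=arm.get_calibration(cam);K=np.array(c["intrinsics"]);T=np.array(c["pose"])
    d=np.linalg.solve(K,[p[1],p[0],1]);d=T[:3,:3]@(d*[1,-1,-1]);return T[:3,3],d
def at(cam,p,z):
    o,d=ray(cam,p);return o+d*(z-o[2])/d[2]
def proj(cam,P):
    c=arm.get_calibration(cam);K=np.array(c["intrinsics"]);T=np.array(c["pose"])
    q=T[:3,:3].T@(np.array(P)-T[:3,3]);q=K@(q*[1,-1,-1]);return (q[:2]/q[2])[::-1]
def tri(a,b):
    o1,d1=a;o2,d2=b;s=np.linalg.lstsq(np.c_[d1,-d2],o2-o1,rcond=None)[0]
    p,q=o1+s[0]*d1,o2+s[1]*d2;return (p+q)/2,np.linalg.norm(p-q)
E
python3 - <<'E'
from h import *
np.set_printoptions(precision=4,suppress=True)
for c in("scene","top","wrist"):
    im=arm.get_image(c);cv2.imwrite(f"pics/{c}0.png",im[:,:,::-1]); k=arm.get_calibration(c);print(c,np.array(k["pose"]).round(3).tolist(),np.array(k["intrinsics"])[0].round(1))
s=arm.observe();print(s)
for q,z in dict(bed=0,tray_mid=.008,drift_mid=.018,stop_mid=.021,pick_mid=.09,rest_seat=.09,guard_hinge=.056).items():
    for c in("top","scene"):
        for r in arm.place_of(c,q)[:4]:print(q,c,np.round(r["point"],1),round(r["conf"],2),at(c,r["point"],z)[:2])
E
```

```text
scene [[-0.641, -0.413, 0.647, 1.141], [0.767, -0.334, 0.547, 0.535], [-0.01, 0.848, 0.531, 0.643], [0.0, 0.0, 0.0, 1.0]] [423.8   0.  279.1]
top [[0.014, 0.995, -0.096, 0.345], [-1.0, 0.015, 0.017, 0.008], [0.019, 0.095, 0.995, 1.315], [0.0, 0.0, 0.0, 1.0]] [504.8   0.  273.1]
wrist [[0.309, 0.919, 0.245, 0.259], [-0.951, 0.298, 0.079, -0.571], [-0.0, -0.258, 0.966, 0.385], [0.0, 0.0, 0.0, 1.0]] [327.3   0.  279.5]
{'clock': 0.15, 'joints': array([ 1.1534,  0.4351,  0.025 ,  1.5739, -0.0116,  1.134 , -0.0751]), 'dq': array([-0.0008, -0.0019, -0.0007, -0.0033, -0.0001, -0.0002,  0.0004]), 'joint_efforts': array([  0.0024, -66.8258,   0.986 , -31.4692,  -0.0605,   0.0394,
         0.0001]), 'position': array([ 0.1934, -0.5941,  0.4041]), 'ee_rot': array([-3.1017, -0.4921,  0.0005]), 'force': array([-0.5863, -0.2298,  0.5417]), 'ft_torque': array([ 0.0857,  0.0007, -0.0547]), 'gripper_force': 0.0, 'width': 1.0032397753623954}
bed top [177.  213.9] 0.72 [0.5414 0.1421]
bed scene [287.1 315.6] 0.78 [0.546  0.1359]
tray_mid top [185.6 273.3] 0.72 [ 0.52   -0.0141]
tray_mid scene [254.1 272.2] 0.58 [ 0.5239 -0.0105]
tray_mid scene [304.2 180.5] 0.54 [ 0.7764 -0.0482]
drift_mid top [169.6 225.2] 0.59 [0.5585 0.1115]
stop_mid top [186.8 223.3] 0.59 [0.5131 0.1151]
stop_mid scene [303.7 180.1] 0.27 [ 0.7834 -0.0381]
pick_mid top [198.8 412.1] 0.72 [ 0.4819 -0.3538]
pick_mid scene [176.1 189.2] 0.87 [ 0.4775 -0.3619]
pick_mid scene [201.6 252.3] 0.2 [ 0.4691 -0.1229]
rest_seat top [326.8 384.5] 0.89 [ 0.1727 -0.2835]
rest_seat top [201.2 418. ] 0.79 [ 0.4762 -0.3683]
rest_seat top [253.5 293.9] 0.77 [ 0.3443 -0.0648]
rest_seat scene [176.3 188.4] 0.78 [ 0.4797 -0.3627]
rest_seat scene [191.  298.9] 0.56 [ 0.3498 -0.0639]
rest_seat scene [150.1 277.5] 0.56 [ 0.1791 -0.2823]
guard_hinge top [169.8 175. ] 0.73 [0.5497 0.2344]
guard_hinge top [250.8 438.5] 0.71 [ 0.3559 -0.4286]
guard_hinge scene [289.1 352.4] 0.96 [0.5557 0.2318]
```

Run:
```python
import cv2
a=cv2.imread("pics/top0.png");b=cv2.imread("pics/scene0.png")
cv2.imwrite("pics/top_c.png",cv2.resize(a[90:390,120:500],(760,600),interpolation=cv2.INTER_CUBIC))
```

```text
(no output)
```

View pics/scene0.png

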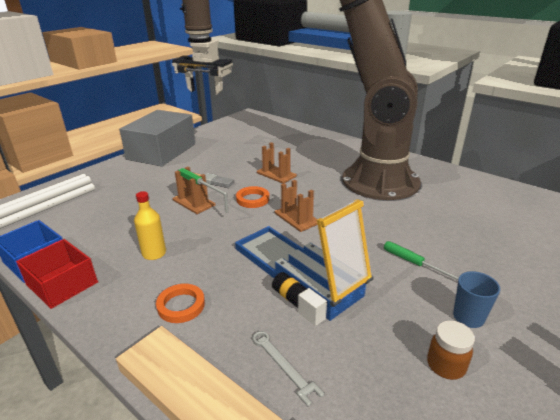

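View pics/top_c.png

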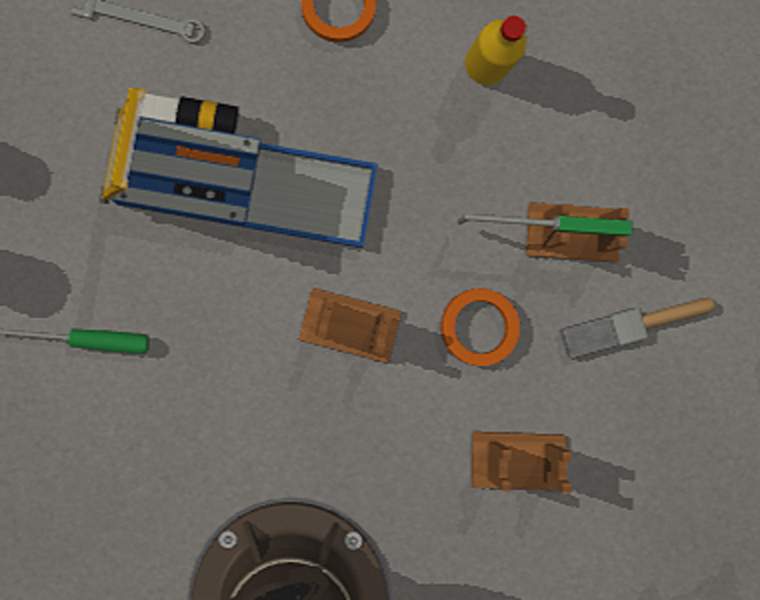

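The scene view shows the pick on the rest at the robot's right (about [185,195]) and the guard standing open over the bed. The top crop puts the drift in the motor-side slot (crop [157,207]) and the black stop bar in the other slot (crop [190,198]). I'm moving over the pick.

```bash
python3 -m inch '0.04 -0.016 0 -0.14 0.06; 0.08 -0.032 0 -0.28 0.06; 0.12 -0.048 0 -0.42 0.06; 0.16 -0.064 0 -0.56 0.06; 0.2 -0.08 0 -0.7 0.06' 30
cat >> h.py <<'E'
np.set_printoptions(precision=4,suppress=True)
def goto(xyz,yaw=None):
    "print shift in tool axes and roll from present pose to TCP xyz / tool-x yaw"
    s=arm.observe();Rm=R.from_rotvec(s["ee_rot"]).as_matrix();y=np.arctan2(Rm[1,0],Rm[0,0])
    d=Rm.T@(np.array(xyz)-s["position"])
    print("now",s["position"],"yaw",round(y,4),"F",s["force"],"t",round(s["clock"],2),"-> shift",d,"roll",None if yaw is None else round(-((yaw-y+np.pi)%(2*np.pi)-np.pi),4))
E
python3 - <<'E'
from h import *
goto([.48,-.40,.40],1.5)
E
```

```text
clock: 1.35
position: [0.36, -0.4551, 0.405]
ee_rot: [2.741, 1.534, 0.0]
force: [1.4, 0.1, 0.2]
width: 0.664
gripper_force: 0.0
now [ 0.36   -0.4551  0.405 ] yaw 1.0203 F [1.3827 0.1043 0.1776] t 1.35 -> shift [0.1097 0.0735 0.005 ] roll -0.4797
```

```bash
python3 -m inch '0.027 0.018 0 -0.12 0.06; 0.055 0.037 0 -0.24 0.06; 0.083 0.055 0 -0.36 0.06; 0.11 0.0735 0.005 -0.48 0.06; 0.11 0.0735 0.005 -0.48 0.06'
python3 - <<'E'
from h import *
s=arm.observe();print(s["position"],s["clock"])
im=arm.get_image("wrist");cv2.imwrite("pics/w1.png",im[:,:,::-1])
for q in("pick_mid","rest_seat","ring_a"):
    for r in arm.place_of("wrist",q)[:3]:print(q,np.round(r["point"],1),round(r["conf"],2),at("wrist",r["point"],.09))
a=arm.silhouettes("wrist","pick_mid")
if a:
    m=a[0]["region"];hsv=cv2.cvtColor(im,cv2.COLOR_RGB2HSV)
g=cv2.inRange(cv2.cvtColor(im,cv2.COLOR_RGB2HSV),(45,100,50),(80,255,255))
ys,xs=np.nonzero(g);rect=cv2.minAreaRect(np.c_[xs,ys].astype(np.float32));print(rect,len(xs))
for p in cv2.boxPoints(rect):print(p,at("wrist",(p[1],p[0]),.099)[:2])
E
```

```text
clock: 1.85
position: [0.4835, -0.3982, 0.3991]
ee_rot: [-2.293, -2.147, -0.005]
force: [-0.4, -0.3, -0.1]
width: 0.654
gripper_force: 0.0
[ 0.4835 -0.3982  0.3991] 1.85
pick_mid [164.4 264.3] 0.58 [ 0.4686 -0.3679  0.09  ]
rest_seat [165.7 265.9] 0.79 [ 0.4689 -0.3702  0.09  ]
((265.3212585449219, 162.9923553466797), (102.44715118408203, 20.827428817749023), 88.63607025146484) 2086
[253.6912 112.0312] [ 0.4628 -0.3247]
[274.5128 111.5354] [ 0.48   -0.3257]
[276.9513 213.9535] [ 0.4748 -0.4136]
[256.1298 214.4493] [ 0.4562 -0.4126]
```

View pics/w1.png

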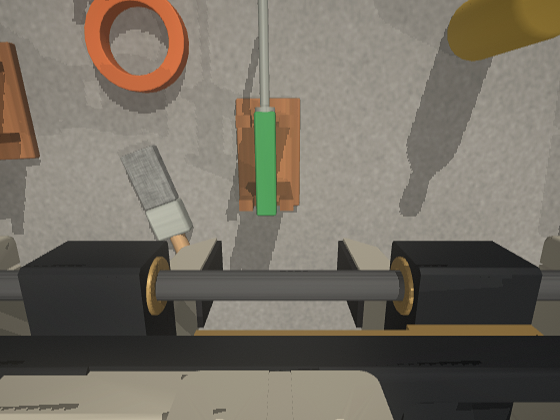

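The wrist view shows the green handle at about [163,265] in its fork and the shaft running away from the camera. Next is a closer look before grasping.

```bash
python3 -m inch '-0.015 -0.008 0.03 0 0.06; -0.03 -0.015 0.06 0 0.06; -0.03 -0.015 0.08 0 0.06; -0.03 -0.015 0.08 0 0.06'
cat >> h.py <<'E'
def green(cam,z,name=None):
    im=arm.get_image(cam)
    if name:cv2.imwrite(name,im[:,:,::-1])
    g=cv2.inRange(cv2.cvtColor(im,cv2.COLOR_RGB2HSV),(45,100,50),(80,255,255))
    n,l,st,_=cv2.connectedComponentsWithStats(g);i=1+np.argmax(st[1:,4]);ys,xs=np.nonzero(l==i)
    rect=cv2.minAreaRect(np.c_[xs,ys].astype(np.float32));b=cv2.boxPoints(rect)
    P=np.array([at(cam,(p[1],p[0]),z)[:2] for p in b]);return P,b
E
python3 - <<'E'
from h import *
P,b=green("wrist",.099,"pics/w2.png");print(b,P,P.mean(0))
for q in("pick_mid","rest_seat"):
    for r in arm.place_of("wrist",q)[:2]:print(q,np.round(r["point"],1),round(r["conf"],2),at("wrist",r["point"],.09))
goto([.4685,-.369,.249],1.504)
for q in("pick_mid","rest_seat"):
    for c in ("top","scene"):
        arm.get_image(c)
        for r in arm.place_of(c,q)[:1]:print(q,c,np.round(r["point"],1),round(r["conf"],2),at(c,r["point"],.09))
E
```

```text
clock: 2.5
position: [0.4599, -0.4312, 0.317]
ee_rot: [-2.304, -2.128, 0.002]
force: [0.1, 0.3, 0.8]
width: 0.654
gripper_force: 0.0
[[280.  42.]
 [311.  42.]
 [311. 198.]
 [280. 198.]] [[ 0.4695 -0.3183]
 [ 0.4867 -0.3197]
 [ 0.4819 -0.4093]
 [ 0.4624 -0.4077]] [ 0.4751 -0.3638]
pick_mid [124.4 296.8] 0.93 [ 0.4777 -0.364   0.09  ]
now [ 0.4624 -0.4307  0.3211] yaw 1.4943 F [-0.6999  0.6386  0.1008] t 2.65 -> shift [0.062  0.0013 0.0721] roll -0.0097
pick_mid top [202.5 413.1] 0.7 [ 0.4728 -0.3562  0.09  ]
pick_mid scene [177.9 189.6] 0.79 [ 0.4841 -0.3523  0.09  ]
rest_seat top [324.2 386.2] 0.97 [ 0.1788 -0.2876  0.09  ]
rest_seat scene [149.7 276.4] 0.88 [ 0.1788 -0.2871  0.09  ]
```

Run:
```python
from h import *
for c in("wrist","wrist","top","scene"):
    P,b=green(c,.099);print(c,P.tolist(),P.mean(0),"yaw",[round(float(np.arctan2(*(P[i]-P[i-1])[::-1])),3) for i in range(4)])
goto([.4725,-.364,.249],1.504)
```

```text
wrist [[0.4680503330476028, -0.3192975812303408], [0.4848937099149298, -0.3205896472532566], [0.4799232146062335, -0.4083636204126888], [0.46099720070384964, -0.4069023241551865]] [ 0.4735 -0.3638] yaw [1.49, -0.077, -1.627, 3.065]
wrist [[0.4679918359424751, -0.3193034672054351], [0.4848264197650931, -0.3205959443477319], [0.4798547182767165, -0.4083218257471294], [0.4609394186394824, -0.40686129898773216]] [ 0.4734 -0.3638] yaw [1.49, -0.077, -1.627, 3.065]
top [[0.3166409922357208, 0.27006561511991595], [0.33998142561692135, 0.26878298040754706], [0.3328055115861094, 0.17555431656183632], [0.30946074109547916, 0.1770124928005163]] [0.3247 0.2229] yaw [1.494, -0.055, -1.648, 3.079]
scene [[-4.1362435801773385, -1.8616556127693604], [-5.067014697874106, -0.4757605147053262], [-3.3631211730528072, -0.15319106509842795], [-2.6430341170635208, -1.1581096291908186]] [-3.8024 -0.9122] yaw [-2.701, 2.162, 0.187, -0.949]
now [ 0.4622 -0.4304  0.3198] yaw 1.4947 F [ 0.5166  1.2224 -0.288 ] t 3.25 -> shift [0.067  0.0053 0.0708] roll -0.0093
```

```bash
python3 -m inch '0.03 0.003 0 -0.01 0.06; 0.067 0.006 0 -0.01 0.06; 0.067 0.006 0.03 -0.01 0.06; 0.067 0.006 0.06 -0.01 0.06; 0.067 0.006 0.07 -0.01 0.06' && python3 -m inch '0 0 0 0 0.06; 0 0 0 0 0.04; 0 0 0 0 0.03;0 0 0 0 0.025; 0 0 0 0 0.02' 10
python3 - <<'E'
from h import *
goto([.4734,-.364,.249],1.505)
cv2.imwrite("pics/w3.png",arm.get_image("wrist")[:,:,::-1])
E
```

```text
clock: 3.75
position: [0.4723, -0.3634, 0.2472]
ee_rot: [-2.29, -2.145, 0.002]
force: [-0.6, 1.0, 0.3]
width: 0.653
gripper_force: 0.0
clock: 4.25
position: [0.4734, -0.3643, 0.2505]
ee_rot: [2.293, 2.146, 0.0]
force: [0.3, 0.1, -0.2]
width: 0.356
gripper_force: 0.0
now [ 0.4734 -0.3643  0.2505] yaw 1.5045 F [ 0.2822  0.1171 -0.1637] t 4.25 -> shift [ 0.0003 -0.      0.0015] roll -0.0005
```

View pics/w3.png

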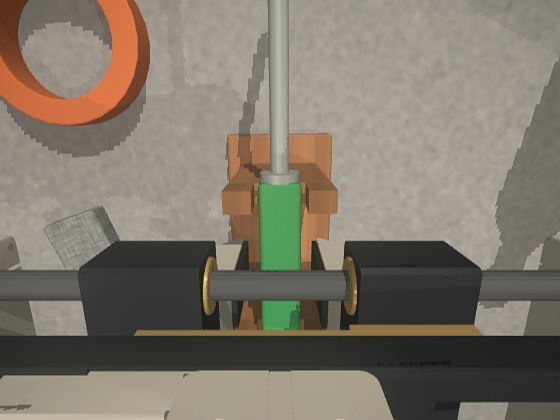

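The handle is centred between the fingers and between the forks. I'll grip and lift it.

```bash
python3 -m inch '0 0 0 0 0.015; 0 0 0 0 0.01; 0 0 0 0 0.005; 0 0 0 0 0.005; 0 0 0 0 0.005' 35 && python3 -m inch '0 0 -0.02 0 0.005; 0 0 -0.05 0 0.005; 0 0 -0.08 0 0.005; 0 0 -0.10 0 0.005; 0 0 -0.10 0 0.005' && python3 -m inch '0 0 0 0 0.005; 0 0 0 0 0.005;0 0 0 0 0.005'
python3 - <<'E'
from h import *
goto([.4734,-.364,.249],1.505)
im=arm.get_image("wrist");cv2.imwrite("pics/w4.png",im[:,:,::-1])
print(arm.observe()["width"]*.0918,arm.observe()["gripper_force"])
# bed pose from scene/top/wrist
for c in("top","scene","wrist"):
    arm.get_image(c)
    for q,z in dict(bed=0,tray_mid=.008,drift_mid=.018,stop_mid=.021,guard_hinge=.056).items():
        for r in arm.place_of(c,q)[:2]:print(q,c,np.round(r["point"],1),round(r["conf"],2),at(c,r["point"],z)[:2])
E
```

```text
clock: 4.8
position: [0.4733, -0.3642, 0.25]
ee_rot: [2.293, 2.147, -0.0]
force: [-0.3, 0.7, 4.5]
width: 0.193
gripper_force: 35.0
clock: 5.3
position: [0.4739, -0.3644, 0.3522]
ee_rot: [2.291, 2.144, 0.002]
force: [-0.2, -0.7, -1.9]
width: 0.193
gripper_force: 35.0
clock: 5.6
position: [0.4729, -0.3639, 0.3482]
ee_rot: [-2.292, -2.145, 0.001]
force: [-0.0, -0.2, -1.8]
width: 0.192
gripper_force: 35.0
now [ 0.4729 -0.3639  0.3482] yaw 1.5048 F [-0.021  -0.2362 -1.7571] t 5.6 -> shift [-0.0001  0.0007  0.0992] roll -0.0002
0.017601416675007826 34.994582533836365
bed top [180.2 214.1] 0.77 [0.5329 0.1413]
bed top [ 99.4 188.4] 0.28 [0.7489 0.215 ]
tray_mid top [188.1 270.6] 0.64 [ 0.5133 -0.0071]
drift_mid top [169.5 224.2] 0.51 [0.5588 0.1141]
stop_mid top [166. 101.] 0.67 [0.5621 0.4312]
stop_mid top [185.1 218.7] 0.61 [0.5173 0.1271]
guard_hinge top [252.5 440. ] 0.69 [ 0.3518 -0.4323]
bed scene [288.6 317.4] 0.92 [0.5475 0.1419]
bed scene [269.2 423.7] 0.3 [0.3356 0.2959]
tray_mid scene [250.4 272.1] 0.75 [ 0.5128 -0.0204]
tray_mid scene [318.9 467.6] 0.54 [0.4372 0.4314]
guard_hinge scene [289. 350.] 0.83 [0.5585 0.2278]
guard_hinge scene [285.1 318. ] 0.56 [0.5898 0.171 ]
```

```bash
python3 -m inch '0.04 0 -0.01 0.03 0.005; 0.08 0 -0.01 0.06 0.005; 0.12 0 -0.01 0.07 0.005; 0.16 0 -0.01 0.07 0.005; 0.20 0 -0.01 0.07 0.005' && python3 -m inch '0.04 0.005 0 0 0.005; 0.08 0.01 0 0 0.005; 0.10 0.01 0 0 0.005; 0.10 0.01 0 0 0.005' && python3 -m inch '0 0 0 0 0.005; 0 0 0 0 0.005;0 0 0 0 0.005'
python3 - <<'E'
from h import *
goto([.516,-.058,.36],1.434)
im=arm.get_image("wrist");cv2.imwrite("pics/w5.png",im[:,:,::-1])
c=arm.get_calibration("wrist");import pickle;pickle.dump(c,open("w5.pkl","wb"))
for q,z in dict(bed=0,tray_mid=.008,drift_mid=.018,stop_mid=.021,guard_hinge=.056,pick_mid=.2).items():
    for r in arm.place_of("wrist",q)[:2]:print(q,np.round(r["point"],1),round(r["conf"],2),at("wrist",r["point"],z)[:2])
E
```

```text
clock: 7.05
position: [0.4863, -0.163, 0.3599]
ee_rot: [2.367, 2.065, 0.0]
force: [0.6, -0.2, -1.0]
width: 0.195
gripper_force: 35.0
clock: 7.45
position: [0.5104, -0.063, 0.3601]
ee_rot: [-2.361, -2.072, -0.003]
force: [0.6, -0.2, -1.3]
width: 0.192
gripper_force: 35.0
clock: 7.75
position: [0.5098, -0.0682, 0.3597]
ee_rot: [2.369, 2.063, -0.001]
force: [0.0, -0.6, -2.0]
width: 0.194
gripper_force: 35.0
now [ 0.5098 -0.0682  0.3597] yaw 1.4325 F [ 0.0344 -0.5647 -2.0281] t 7.75 -> shift [ 0.0109  0.0048 -0.0004] roll -0.0015
tray_mid [136.9 277.7] 0.64 [ 0.5152 -0.014 ]
pick_mid [277.1 279.4] 0.57 [ 0.5093 -0.0679]
```

View pics/w5.png

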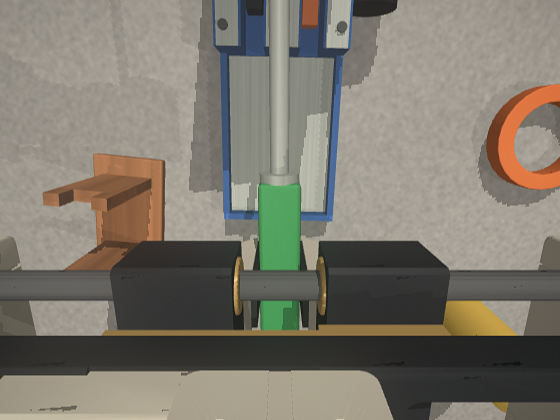

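The wrist view shows the tray (rows 57-213, cols 229-334), the drift's near end at about [25,311] and the stop bar at about [10,254]. I'm enlarging the block end for precision.

Run:
```python
import cv2
a=cv2.imread("pics/w5.png");cv2.imwrite("pics/w5c.png",cv2.resize(a[0:75,200:360],(800,375),interpolation=cv2.INTER_NEAREST))
from h import *
for n,p,z in [("rim nearL out",(219,224),.022),("rim nearR out",(220,332),.022),("farL rim out",(57,221),.022),("farR rim out",(57,341),.022),("drift end",(25,310.5),.024),("drift up",(3,310.5),.024),("blockL top",(46,214),.052),("blockR top",(48,350),.052)]:print(n,at("wrist",p,z)[:2])
```

```text
rim nearL out [ 0.4501 -0.0861]
rim nearR out [ 0.5588 -0.1022]
farL rim out [0.4748 0.0638]
farR rim out [0.5814 0.0491]
drift end [0.557  0.0781]
drift up [0.5589 0.095 ]
blockL top [0.4749 0.0669]
blockR top [0.5833 0.0505]
```

View pics/w5c.png

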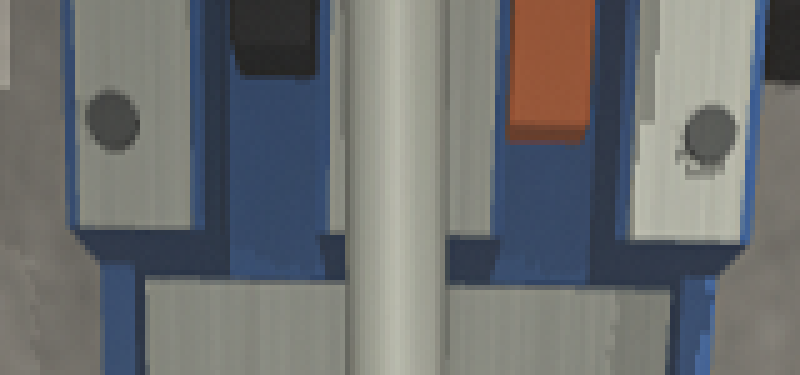

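The enlarged crop gives the block's end edge (crop [228,70] to [241,748]) and the drift end at [142,547], so the bed origin is about (0.542, 0.143) with yaw 1.42 and the drift's head end is at bed x of about +18 mm.

```bash
cat >> h.py <<'E'
O=np.array([.5419,.1427]);YB=1.4195;u=np.array([np.cos(YB),np.sin(YB)]);v=np.array([-u[1],u[0]])
def bed(x,y,z):return [*(O+x*u+y*v),z]
def inbed(p):d=np.array(p)[:2]-O;return np.array([d@u,d@v])
E
python3 -m inch '0 0 0.02 0.014 0.005; 0 0 0.05 0.014 0.005; 0 0 0.075 0.014 0.005; 0 0 0.075 0.014 0.005; 0 0 0.075 0.014 0.005'
python3 - <<'E'
from h import *
goto(bed(-.115,-.024,.2855),YB)
print(inbed(arm.observe()["position"]))
E
```

```text
clock: 8.6
position: [0.5101, -0.0668, 0.285]
ee_rot: [-2.381, -2.048, 0.0]
force: [0.4, 0.7, -1.7]
width: 0.191
gripper_force: 35.0
now [ 0.5101 -0.0668  0.285 ] yaw 1.4209 F [ 0.3595  0.7213 -1.6838] t 8.6 -> shift [ 0.0968  0.024  -0.0005] roll 0.0014
[-0.2119 -0.0001]
```

```bash
python3 -m inch '0.02 0.008 0 0 0.005; 0.04 0.016 0 0 0.005; 0.06 0.024 0 0 0.005; 0.08 0.024 0 0 0.005; 0.097 0.024 0 0 0.005' && python3 -m inch '0 0 0 0 0.005; 0 0 0 0 0.005;0 0 0 0 0.005'
python3 - <<'E'
from h import *
goto(bed(-.115,-.024,.2365),YB)
print(inbed(arm.observe()["position"]))
a=arm.get_image("scene");b=arm.get_image("wrist")
x=cv2.resize(a[190:330,220:400],(720,560),interpolation=cv2.INTER_CUBIC)
cv2.imwrite("pics/s6.png",x[:,:,::-1]);cv2.imwrite("pics/w6.png",b[:,:,::-1])
E
```

```text
clock: 9.1
position: [0.5492, 0.0268, 0.2867]
ee_rot: [2.38, 2.048, 0.004]
force: [0.6, -0.7, -1.2]
width: 0.197
gripper_force: 35.0
clock: 9.4
position: [0.5483, 0.0243, 0.2854]
ee_rot: [2.382, 2.046, 0.0]
force: [-0.0, 0.2, -1.4]
width: 0.191
gripper_force: 35.0
now [0.5483 0.0243 0.2854] yaw 1.4194 F [-0.0322  0.2481 -1.4013] t 9.4 -> shift [ 0.0011 -0.0002  0.0489] roll -0.0001
[-0.1161 -0.0241]
```

View pics/w6.png

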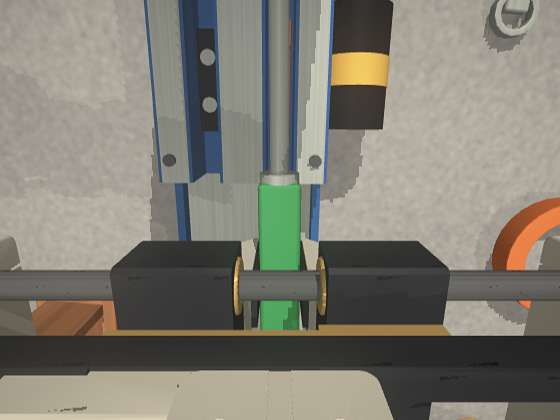

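View pics/s6.png

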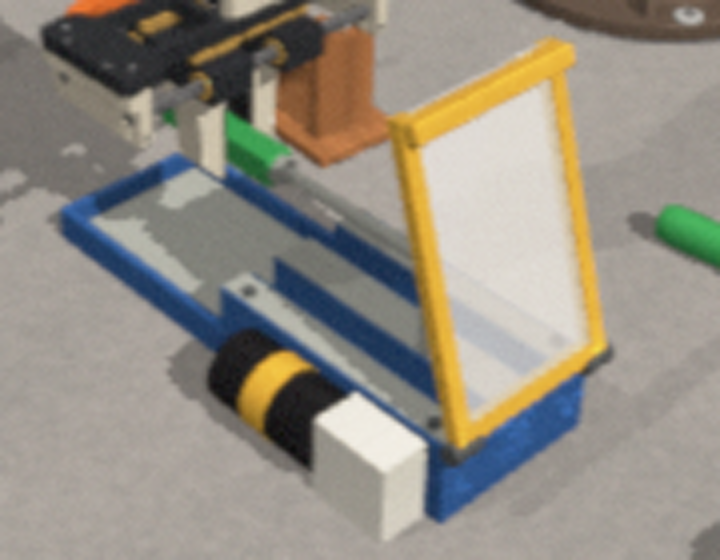

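The wrist view shows the shaft (col 281) running centrally along the drift's slot (cols about 262-300). The scene crop shows the guard leaning clear of the shaft. I'm lowering the hook with force checks.

```bash
python3 -m inch '0 0 0.01 0 0.005; 0 0 0.02 0 0.005; 0 0 0.03 0 0.005; 0 0 0.03 0 0.005' && python3 -m inch '0 0 0.007 0 0.005; 0 0 0.014 0 0.005;0 0 0.018 0 0.005; 0 0 0.018 0 0.005;0 0 0.018 0 0.005'
python3 - <<'E'
from h import *
goto(bed(-.115,-.024,.2365),YB)
E
```

```text
clock: 9.9
position: [0.5474, 0.0253, 0.2527]
ee_rot: [-2.38, -2.047, 0.004]
force: [0.5, -0.0, -1.1]
width: 0.193
gripper_force: 35.0
clock: 10.4
position: [0.5482, 0.0255, 0.2367]
ee_rot: [-2.382, -2.049, 0.0]
force: [0.3, 0.0, -1.7]
width: 0.196
gripper_force: 35.0
now [0.5482 0.0255 0.2367] yaw 1.4208 F [ 0.3207  0.0076 -1.7346] t 10.4 -> shift [-0.0001  0.0001  0.0002] roll 0.0013
```

```bash
python3 -m inch '-0.01 0 0 0 0.005; -0.02 0 0 0 0.005; -0.03 0 0 0 0.005; -0.04 0 0 0 0.005; -0.05 0 0 0 0.005'
python3 -m inch '-0.01 0 0 0 0.005; -0.02 0 0 0 0.005; -0.03 0 0 0 0.005; -0.04 0 0 0 0.005; -0.05 0 0 0 0.005'
python3 - <<'E'
from h import *
goto(bed(-.275,-.024,.2365),YB)
im=arm.get_image("top");cv2.imwrite("pics/t7.png",im[:,:,::-1])
for r in arm.place_of("top","drift_mid")[:2]:print(r["conf"],inbed(at("top",r["point"],.018)))
E
```

```text
clock: 10.9
position: [0.5405, -0.0252, 0.2368]
ee_rot: [2.382, 2.048, -0.0]
force: [-0.5, -0.0, -1.5]
width: 0.195
gripper_force: 35.0
clock: 11.4
position: [0.5332, -0.074, 0.2368]
ee_rot: [2.382, 2.049, 0.001]
force: [1.1, 1.9, -2.8]
width: 0.189
gripper_force: 35.0
now [ 0.5332 -0.074   0.2368] yaw 1.4209 F [ 1.1017  1.9359 -2.8442] t 11.4 -> shift [-0.0594 -0.0001  0.0003] roll 0.0014
0.54 [-0.1096 -0.0187]
```

```bash
python3 -m inch '-0.01 0 0 0 0.005; -0.02 0 0 0 0.005; -0.03 0 0 0 0.005; -0.04 0 0 0 0.005; -0.05 0 0 0 0.005'
python3 -m inch '-0.003 0 0 0 0.005; -0.006 0 0 0 0.005; -0.006 0 0 0 0.005'
python3 - <<'E'
from h import *
goto(bed(-.275,-.024,.2365),YB)
b=arm.get_image("wrist");im=arm.get_image("top")
for r in arm.place_of("top","drift_mid")[:2]:print(r["conf"],inbed(at("top",r["point"],.014)))
for r in arm.place_of("top","stop_mid")[:2]:print("stop",r["conf"],inbed(at("top",r["point"],.021)))
x=np.hstack([b[0:300,130:430],cv2.resize(im[120:240,160:310],(375,300))])
cv2.imwrite("pics/w8.png",x[:,:,::-1])
E
```

```text
clock: 12.0
position: [0.5255, -0.1238, 0.2367]
ee_rot: [2.382, 2.048, -0.0]
force: [0.0, 1.1, -1.7]
width: 0.194
gripper_force: 35.0
clock: 12.3
position: [0.5248, -0.1291, 0.2367]
ee_rot: [2.382, 2.048, -0.0]
force: [-1.0, -0.2, -1.2]
width: 0.196
gripper_force: 35.0
now [ 0.5248 -0.1291  0.2367] yaw 1.4203 F [-1.0057 -0.1707 -1.2255] t 12.3 -> shift [-0.0037 -0.0001  0.0002] roll 0.0008
0.42 [-0.1629 -0.0228]
stop 0.54 [-0.0281  0.0265]
stop 0.54 [-0.6044  0.0993]
```

View pics/w8.png

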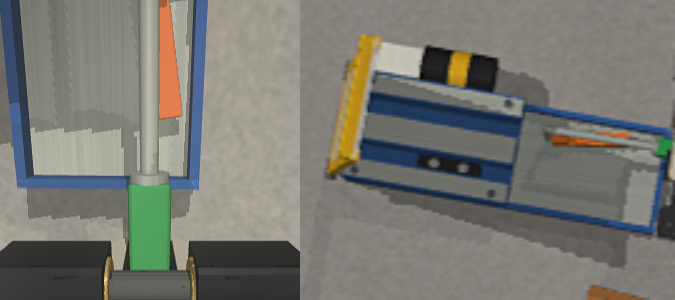

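The top crop (right) shows the drift lying in the tray, slightly turned, clear of the slots. The stop bar is still in its slot. I'm backing the hook off 6 mm and lifting.

```bash
python3 -m inch '0.006 0 0 0 0.005; 0.006 0 0 0 0.005; 0.006 0 -0.02 0 0.005; 0.006 0 -0.04 0 0.005; 0.006 0 -0.07 0 0.005'
python3 -m inch '0 0 -0.03 0 0.005; 0 0 -0.04 0 0.005; -0.04 0 -0.04 -0.03 0.005; -0.08 0 -0.04 -0.06 0.005; -0.12 0 -0.04 -0.084 0.005'
python3 -m inch '0 0 0 0 0.005; 0 0 0 0 0.005'
python3 - <<'E'
from h import *
goto([.4734,-.3643,.3505],1.5045)
im=arm.get_image("top");cv2.imwrite("pics/t9.png",im[:,:,::-1])
s=arm.silhouettes("top","drift_mid")
for r in s[:2]:
    ys,xs=np.nonzero(r["region"]);rc=cv2.boxPoints(cv2.minAreaRect(np.c_[xs,ys].astype(np.float32)));print(r["conf"],[inbed(at("top",(p[1],p[0]),.02)) for p in rc])
E
```

```text
clock: 13.0
position: [0.5252, -0.1224, 0.3064]
ee_rot: [-2.379, -2.048, 0.002]
force: [0.8, 0.6, -1.9]
width: 0.195
gripper_force: 35.0
clock: 13.5
position: [0.5074, -0.2424, 0.3462]
ee_rot: [-2.291, -2.15, 0.001]
force: [0.3, -0.1, -0.9]
width: 0.19
gripper_force: 35.0
clock: 13.7
position: [0.5072, -0.2424, 0.3458]
ee_rot: [-2.296, -2.143, 0.001]
force: [-0.1, -0.7, -1.5]
width: 0.197
gripper_force: 35.0
now [ 0.5072 -0.2424  0.3458] yaw 1.5021 F [-0.0559 -0.6638 -1.5292] t 13.7 -> shift [-0.1239 -0.0254 -0.0047] roll -0.0024
0.73 [array([-0.1031, -0.2955]), array([-0.1996, -0.3123]), array([-0.2154, -0.2133]), array([-0.1195, -0.1968])]
0.7 [array([-0.121 , -0.0302]), array([-0.1978, -0.0432]), array([-0.2008, -0.0251]), array([-0.1241, -0.0121])]
```

Drift spans bed x −121…−200: fully out. Returning the pick.

```bash
python3 -m inch '-0.04 -0.008 0 -0.002 0.005; -0.08 -0.017 0 -0.002 0.005; -0.11 -0.0254 0 -0.002 0.005; -0.124 -0.0254 0 -0.002 0.005; -0.124 -0.0254 0 -0.002 0.005'
python3 -m inch '0 0 0 0 0.005; 0 0 0 0 0.005'
python3 - <<'E'
from h import *
goto([.4734,-.3643,.2505],1.5045)
E
```

```text
clock: 14.3
position: [0.4742, -0.3645, 0.3464]
ee_rot: [2.293, 2.147, -0.0]
force: [-1.0, 0.7, -2.1]
width: 0.193
gripper_force: 35.0
clock: 14.5
position: [0.4754, -0.3612, 0.3468]
ee_rot: [-2.288, -2.153, -0.002]
force: [0.3, 0.4, -1.6]
width: 0.194
gripper_force: 35.0
now [ 0.4754 -0.3612  0.3468] yaw 1.5101 F [ 0.3336  0.3826 -1.5612] t 14.5 -> shift [-0.0033 -0.0018  0.0963] roll 0.0056
```

```bash
python3 -m inch '0 0 0.02 0 0.005; 0 0 0.04 0 0.005; 0 0 0.06 0 0.005; 0 0 0.06 0 0.005; 0 0 0.06 0 0.005'
python3 - <<'E'
from h import *
for i in range(3):
    goto([.4734,-.3643,.2505],1.5045);arm.get_image("wrist")
E
```

```text
clock: 15.0
position: [0.4749, -0.3624, 0.2871]
ee_rot: [-2.289, -2.151, -0.001]
force: [-0.2, -0.2, -1.1]
width: 0.198
gripper_force: 35.0
now [ 0.4749 -0.3624  0.2871] yaw 1.5085 F [-0.1609 -0.1957 -1.118 ] t 15.0 -> shift [-0.002  -0.0014  0.0366] roll 0.004
now [ 0.475  -0.3628  0.2877] yaw 1.5081 F [ 0.6687 -0.1534 -0.6333] t 15.05 -> shift [-0.0016 -0.0016  0.0372] roll 0.0036
now [ 0.475  -0.3631  0.288 ] yaw 1.5077 F [-0.9085  0.1003 -1.8538] t 15.1 -> shift [-0.0013 -0.0016  0.0375] roll 0.0032
```

```bash
python3 -m inch '-0.001 -0.0015 0.005 0.003 0.005; -0.001 -0.0015 0.012 0.003 0.005; -0.001 -0.0015 0.02 0.003 0.005; -0.001 -0.0015 0.028 0.003 0.005; -0.001 -0.0015 0.032 0.003 0.005'
python3 -m inch '0 0 0.003 0 0.005; 0 0 0.005 0 0.005; 0 0 0.005 0 0.005'
python3 - <<'E'
from h import *
goto([.4734,-.3643,.2505],1.5045)
E
```

```text
clock: 15.65
position: [0.4723, -0.3643, 0.2534]
ee_rot: [-2.294, -2.145, 0.001]
force: [-0.4, 1.3, -1.4]
width: 0.197
gripper_force: 35.0
clock: 15.95
position: [0.4728, -0.3644, 0.25]
ee_rot: [2.294, 2.146, -0.0]
force: [-0.0, 0.1, 0.3]
width: 0.192
gripper_force: 35.0
now [ 0.4728 -0.3644  0.25  ] yaw 1.5038 F [-0.0121  0.0671  0.307 ] t 15.95 -> shift [ 0.0001  0.0006 -0.0005] roll -0.0007
```

Seated (the weight has come off the wrist). I'm releasing and lifting clear.

```bash
python3 -m inch '0 0 0 0 0.03; 0 0 0 0 0.05; 0 0 0 0 0.05; 0 0 0 0 0.05' 10
python3 -m inch '0 0 -0.02 0 0.05; 0 0 -0.06 0 0.05; 0 0 -0.11 0 0.05; 0 0 -0.15 0 0.04; 0 0 -0.15 0 0.01'
python3 -m inch '-0.06 0 0 0 0; -0.06 0 0 0 0; -0.06 0 0 0 0; -0.06 0 0 0 0'
python3 - <<'E'
from h import *
goto([.4734,-.3643,.2505],1.5045)
P,b=green("wrist",.099,"pics/w10.png");print(P.mean(0),P.tolist())
im=arm.get_image("scene");cv2.imwrite("pics/s10.png",im[:,:,::-1])
# guard rib corners: yellow region in scene
s=arm.silhouettes("scene","guard")
for r in s[:2]:
    m=r["region"].astype(np.uint8);cs=cv2.findContours(m,0,2)[0];c=max(cs,key=cv2.contourArea);print(r["conf"],r["point"],cv2.approxPolyDP(c,5,True)[:,0].tolist())
from scipy.optimize import minimize_scalar
for phi in np.arange(1.1,1.61,.05):
    q=[]
    for w in(.055,-.055):
        for h in (.003,.014):q.append(proj("scene",bed(.092-.175*np.cos(phi)+h*np.sin(phi),w,.056+.175*np.sin(phi)+h*np.cos(phi))).round(0)[::-1].tolist())
    print(round(phi,2),q)
E
```

```text
clock: 16.35
position: [0.4727, -0.3645, 0.2498]
ee_rot: [2.295, 2.145, 0.0]
force: [-0.2, -0.7, 0.5]
width: 0.494
gripper_force: 0.0
clock: 16.85
position: [0.4742, -0.3648, 0.406]
ee_rot: [2.287, 2.139, 0.004]
force: [-0.1, 0.0, -0.1]
width: 0.417
gripper_force: 0.0
clock: 17.25
position: [0.4686, -0.4239, 0.3989]
ee_rot: [-2.294, -2.144, -0.001]
force: [-0.1, 0.2, 0.5]
width: 0.067
gripper_force: 0.0
now [ 0.4686 -0.4239  0.3989] yaw 1.5035 F [-0.0833  0.1512  0.47  ] t 17.25 -> shift [0.0596 0.0009 0.1484] roll -0.001
[ 0.473  -0.3634] [[0.4679660397220382, -0.31890157778013395], [0.48399072438564117, -0.31997516443255686], [0.47882213763009135, -0.40800225781468547], [0.46141127796574305, -0.4068338405551303]]
0.6 [249.7, 345.4] [[360, 200], [317, 221], [334, 301], [370, 276]]
1.1 [[348.0, 199.0], [352.0, 198.0], [309.0, 219.0], [313.0, 219.0]]
1.15 [[351.0, 199.0], [355.0, 199.0], [312.0, 219.0], [316.0, 219.0]]
1.2 [[354.0, 199.0], [359.0, 199.0], [315.0, 219.0], [320.0, 220.0]]
1.25 [[358.0, 199.0], [362.0, 200.0], [319.0, 220.0], [323.0, 220.0]]
1.3 [[361.0, 200.0], [366.0, 200.0], [322.0, 220.0], [327.0, 221.0]]
1.35 [[365.0, 200.0], [370.0, 201.0], [326.0, 221.0], [330.0, 223.0]]
1.4 [[369.0, 201.0], [373.0, 203.0], [329.0, 223.0], [334.0, 224.0]]
1.45 [[372.0, 203.0], [377.0, 204.0], [333.0, 224.0], [338.0, 226.0]]
1.5 [[376.0, 204.0], [381.0, 206.0], [337.0, 226.0], [342.0, 228.0]]
1.55 [[380.0, 206.0], [385.0, 208.0], [341.0, 228.0], [345.0, 230.0]]
1.6 [[384.0, 208.0], [388.0, 210.0], [344.0, 230.0], [349.0, 233.0]]
```

View pics/s10.png

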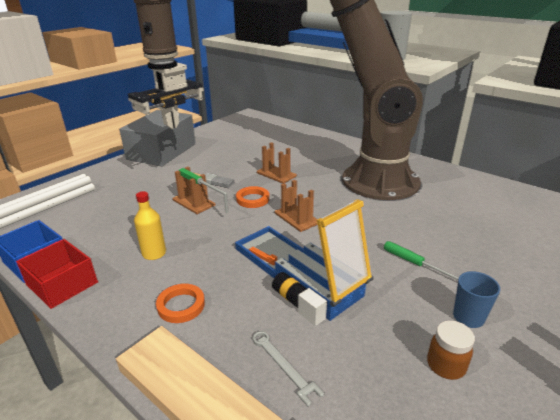

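The scene view shows the drift in the tray at [255,262], the pick back on its rest, and the guard open at roughly 1.23 rad (rib from about [221,318] to [202,363]). Next I go over to the guard's outer side.

```bash
python3 -m inch '0.02 0 -0.03 0.04 0; 0.05 0 -0.061 0.084 0; 0.09 0.005 -0.061 0.084 0; 0.13 0.008 -0.061 0.084 0; 0.17 0.01 -0.061 0.084 0' 10
python3 -m inch '0.04 0 0 0 0; 0.08 0 0 0 0; 0.12 0 0 0 0; 0.16 0 0 0 0; 0.20 0 0 0 0'
python3 -m inch '0 0 0 0 0; 0 0 0 0 0'
python3 - <<'E'
from h import *
goto(bed(.14,0,.46),YB)
r=.128
print("phi, TCP bed x, TCP z")
for f in [1.35,1.3,1.25,1.2,1.1,1.0,.9,.8,.7,.6,.5,.4,.3,.2,.1,0]:
    print(f,np.round([.092-r*np.cos(f)+.003*np.sin(f)+.0095,.056+r*np.sin(f)+.003*np.cos(f)+.178],4))
E
```

```text
clock: 17.9
position: [0.4902, -0.2528, 0.4611]
ee_rot: [2.381, 2.049, 0.001]
force: [-0.3, -0.2, 0.9]
width: 0.006
gripper_force: 0.0
clock: 18.4
position: [0.5197, -0.0551, 0.461]
ee_rot: [2.381, 2.049, 0.0]
force: [0.4, 0.0, 0.4]
width: 0.003
gripper_force: 0.0
clock: 18.6
position: [0.5199, -0.0559, 0.4609]
ee_rot: [2.379, 2.052, -0.0]
force: [0.6, -1.4, -1.2]
width: 0.003
gripper_force: 0.0
now [ 0.5199 -0.0559  0.4609] yaw 1.4235 F [ 0.5687 -1.3567 -1.2125] t 18.6 -> shift [ 0.3397 -0.0069  0.0008] roll 0.004
phi, TCP bed x, TCP z
1.35 [0.0764 0.3595]
1.3 [0.0702 0.3581]
1.25 [0.064  0.3564]
1.2 [0.0579 0.3544]
1.1 [0.0461 0.3494]
1.0 [0.0349 0.3433]
0.9 [0.0243 0.3361]
0.8 [0.0145 0.3279]
0.7 [0.0055 0.3188]
0.6 [-0.0024  0.3088]
0.5 [-0.0094  0.298 ]
0.4 [-0.0152  0.2866]
0.3 [-0.0199  0.2747]
0.2 [-0.0234  0.2624]
0.1 [-0.0256  0.2498]
0 [-0.0265  0.237 ]
```

```bash
python3 -m inch '0.045 -0.001 0 0.004 0; 0.09 -0.002 0 0.004 0; 0.135 -0.003 0 0.004 0; 0.18 -0.004 0 0.004 0; 0.225 -0.005 0 0.004 0'
python3 -m inch '0.04 0 0 0 0; 0.08 0 0 0 0; 0.114 -0.001 0 0 0; 0.114 -0.001 0 0 0; 0.114 -0.001 0 0 0'
python3 -m inch '0 0 0.03 0 0; 0 0 0.06 0 0; 0 0 0.09 0 0; 0 0 0.103 0 0; 0 0 0.103 0 0'
python3 - <<'E'
from h import *
goto(bed(.08,0,.358),YB);print(inbed(arm.observe()["position"]))
im=arm.get_image("scene");cv2.imwrite("pics/s11.png",cv2.resize(im[120:330,200:440],(686,600))[:,:,::-1])
E
```

```text
clock: 19.1
position: [0.5494, 0.1658, 0.4607]
ee_rot: [2.388, 2.039, -0.001]
force: [0.7, -0.6, 0.0]
width: 0.006
gripper_force: 0.0
clock: 19.6
position: [0.566, 0.278, 0.4601]
ee_rot: [2.386, 2.043, -0.002]
force: [0.0, -0.5, 0.6]
width: 0.003
gripper_force: 0.0
clock: 20.1
position: [0.5659, 0.2763, 0.3561]
ee_rot: [2.389, 2.04, -0.006]
force: [-0.1, -1.2, 0.5]
width: 0.006
gripper_force: 0.0
now [0.5659 0.2763 0.3561] yaw 1.4137 F [-0.0668 -1.1726  0.4594] t 20.1 -> shift [-0.0557 -0.0032 -0.0017] roll -0.0058
[ 0.1357 -0.0036]
```

View pics/s11.png

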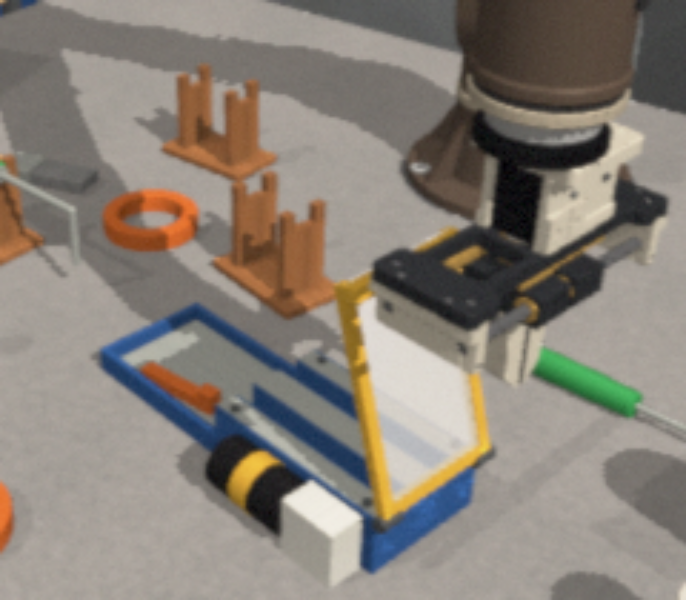

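The crop shows the closed fingers on the guard's outer side (about [360,505]) without contact. Starting the push.

```bash
python3 -m inch '-0.02 -0.003 0 -0.006 0; -0.04 -0.003 0 -0.006 0; -0.06 -0.003 0 -0.006 0; -0.065 -0.003 0 -0.006 0; -0.07 -0.003 0 -0.006 0'
python3 -m inch '-0.004 0 0.001 0 0; -0.008 0 0.0025 0 0; -0.012 0 0.004 0 0; -0.016 0 0.0055 0 0; -0.02 0 0.007 0 0'
python3 - <<'E'
from h import *
goto(bed(.0461,0,.3494),YB);print(inbed(arm.observe()["position"]))
E
```

```text
clock: 20.65
position: [0.5523, 0.2096, 0.3593]
ee_rot: [2.381, 2.048, 0.004]
force: [-0.8, 0.4, 0.6]
width: 0.006
gripper_force: 0.0
clock: 21.15
position: [0.5489, 0.1899, 0.3506]
ee_rot: [-2.38, -2.05, -0.0]
force: [-0.7, 1.5, 1.5]
width: 0.005
gripper_force: 1.2
now [0.5489 0.1899 0.3506] yaw 1.4221 F [-0.6722  1.5029  1.5473] t 21.15 -> shift [-0.0016  0.0002  0.0012] roll 0.0026
[0.0477 0.0002]
```

```bash
python3 -m inch '-0.006 0 0.003 0 0; -0.0115 0 0.006 0 0; -0.017 0 0.0097 0 0; -0.022 0 0.0133 0 0; -0.027 0 0.0173 0 0'
python3 -m inch '-0.005 0 0.0042 0 0; -0.0095 0 0.0087 0 0; -0.014 0 0.0133 0 0; -0.018 0 0.0182 0 0; -0.022 0 0.0233 0 0'
python3 - <<'E'
from h import *
goto(bed(-.0024,0,.3088),YB);print(inbed(arm.observe()["position"]))
E
```

```text
clock: 21.65
position: [0.5448, 0.1625, 0.333]
ee_rot: [2.381, 2.049, -0.001]
force: [0.5, 0.6, 3.2]
width: 0.005
gripper_force: 1.0
clock: 22.15
position: [0.5416, 0.141, 0.3096]
ee_rot: [2.381, 2.05, -0.0]
force: [0.3, -1.1, 1.8]
width: 0.005
gripper_force: 0.9
now [0.5416 0.141  0.3096] yaw 1.4217 F [ 0.3388 -1.0604  1.8341] t 22.15 -> shift [-0.0007  0.0001  0.0008] roll 0.0022
[-0.0017  0.0001]
```

```bash
python3 -m inch '-0.0036 0 0.0055 0 0; -0.007 0 0.011 0 0; -0.010 0 0.0166 0 0; -0.0128 0 0.0225 0 0; -0.0153 0 0.0285 0 0'
python3 -m inch '-0.0022 0 0.006 0 0; -0.004 0 0.012 0 0; -0.0057 0 0.018 0 0; -0.007 0 0.0245 0 0; -0.008 0 0.0305 0 0'
python3 - <<'E'
from h import *
goto(bed(-.0265,0,.237),YB);print(inbed(arm.observe()["position"]))
E
```

```text
clock: 22.65
position: [0.5394, 0.126, 0.2811]
ee_rot: [2.381, 2.05, -0.0]
force: [-0.8, -1.0, 1.1]
width: 0.006
gripper_force: 0.8
clock: 23.15
position: [0.5382, 0.1182, 0.2505]
ee_rot: [-2.381, -2.05, 0.0]
force: [-0.3, -0.7, 1.5]
width: 0.006
gripper_force: 0.7
now [0.5382 0.1182 0.2505] yaw 1.4216 F [-0.3027 -0.7213  1.5372] t 23.15 -> shift [-0.0017 -0.      0.0135] roll 0.0021
[-0.0248 -0.    ]
```

```bash
python3 -m inch '0 0 0.003 0 0; -0.001 0 0.006 0 0; -0.001 0 0.009 0 0; -0.001 0 0.012 0 0; -0.001 0 0.0135 0 0'
python3 -m inch '0 0 0.0005 0 0; 0 0 0.001 0 0; 0 0 0.001 0 0'
```

```text
clock: 23.65
position: [0.538, 0.1174, 0.2374]
ee_rot: [2.381, 2.05, -0.0]
force: [-0.4, -0.8, 1.5]
width: 0.007
gripper_force: 1.2
clock: 23.95
position: [0.538, 0.1174, 0.2373]
ee_rot: [2.38, 2.049, -0.0]
force: [-3.5, -1.4, 8.9]
width: 0.005
gripper_force: 4.8
```

```bash
python3 -m inch '0 0 0.0005 0 0; 0 0 0.0005 0 0'
python3 -m inch '0 0 -0.01 0 0; 0 0 -0.03 0 0; 0 0 -0.08 0 0; 0 0 -0.13 0 0; 0 0 -0.17 0 0'
python3 -m inch '-0.05 0 0 0 0; -0.1 0 0 0 0; -0.15 0 0 0 0; -0.2 0 0 0 0; -0.2 0 0 0 0'
python3 -m inch '0 0 0 0 0; 0 0 0 0 0; 0 0 0 0 0'
python3 - <<'E'
from h import *
s=arm.get_image("scene");w=arm.get_image("wrist")
cv2.imwrite("pics/end.png",np.hstack([cv2.resize(s[110:350,160:400],(400,400)),w[:400,120:520]])[:,:,::-1])
E
```

```text
clock: 24.15
position: [0.5379, 0.1175, 0.2372]
ee_rot: [2.38, 2.049, 0.0]
force: [-5.2, -1.5, 15.1]
width: 0.007
gripper_force: 7.5
clock: 24.65
position: [0.538, 0.1178, 0.4093]
ee_rot: [2.38, 2.05, 0.003]
force: [0.5, 0.6, -0.5]
width: -0.001
gripper_force: 0.0
clock: 25.15
position: [0.5071, -0.0881, 0.406]
ee_rot: [2.39, 2.036, -0.005]
force: [-0.4, 0.0, -0.0]
width: 0.003
gripper_force: 0.0
clock: 25.45
position: [0.5086, -0.0787, 0.4063]
ee_rot: [-2.378, -2.053, -0.001]
force: [-0.6, 1.0, -0.4]
width: 0.008
gripper_force: 0.0
```

View pics/end.png

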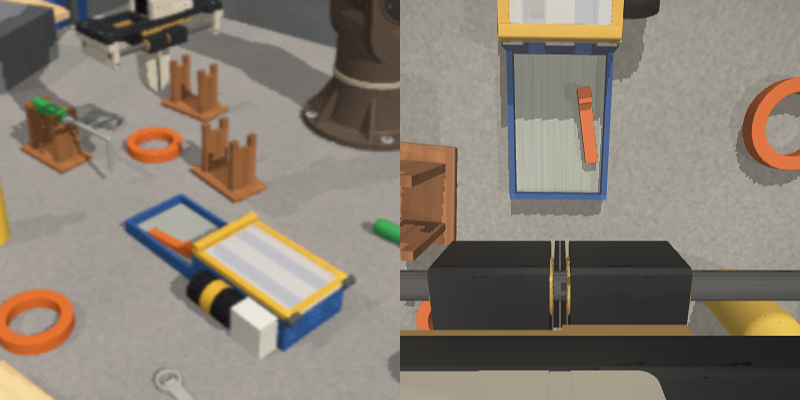

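The guard lies flat over the block, the drift is in the tray well clear of the slots ([125,588] in the right half), and the pick is on its rest ([105,45] in the left half). Handing in.

```bash
python3 -c "
from cell import arm
print(arm.sign_off())"
```

```text
the job is handed in; nothing more can be done
None
```

The job is handed in, with no verdict shown: the final pictures show the drift in the catch tray, the pick on its rest and the guard shut. The stop bar was still in its slot when last seen before the guard closed, and the clock read about 25.5 s of the 69 s allowed.

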